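Rock the ball sorter's gate over and feed the other chute

ROBOT

A 6-joint arm with a two-finger parallel gripper is mounted at the origin on a cart in front of the work surface, level with it; the furniture and walls round the work are solid. World frame = base frame: x ahead of the robot, y to its left, z up, the work surface at z = 0. Lengths are in m, angles in rad, forces in N, time in s.
With the tool pointing down it reaches from about 0.425 to 0.95 m from the base axis. Payload 14.7 kg.
Tool frame: the origin (TCP) lies on the centre line of the jaws, within the pads' length; the fingertips stand 14 mm ahead of it and the grasp point (between the pads) lies 5 mm behind it; x points along the fingers, y is the direction in which the jaws open and shut, and the axes are right-handed (so a half turn about x gives the same grasp; the last joint's range is limited). The gripper opens to 85 mm and grips with 20 to 120 N. Pads are 22 mm wide; open, the fingers measure 114 mm over their backs; the gripper's body (76 mm by 85 mm) begins 54 mm behind the grasp point. The pads swing forward as they close: fully open they stand 13 mm farther back than shut.
Start: joints at [1.127, 0.48, 1.596, -0, 1.065, -0.047], TCP at [0.251, 0.6, 0.225] pointing down, gripper open.
Joint ranges: [-2.75, 2.75], [-0.82, 2.05], [0.23, 2.67], [-1.56, 4.7], [0.09, 2.69], [-2.92, 2.92]. Speed limits (rad/s): [1.89, 1.89, 2.39, 3.01, 3.01, 3.01].

INTERFACE

Orientations are given as a unit quaternion [x, y, z, w].
In Python, from rig import sensors, imaging, job gives the robot as it stands.
- The arm moves only by the tool jog_arm, never from a script. Its argument "increments" is a list of rows, each a list of 3 entries, a list of its own where there are three numbers: the shift along the tool's x, y, z in mm, then the turn, a rotation vector about the tool's x, y, z in degrees, then the opening, from 0 (shut) to 1 (fully open). A call has 1 to 12 rows; each row shifts and turns the commanded pose from where the row before left it, along the tool's axes as they then stand; what a row does not reach is not made up. A row lasts 1/10 s, in which the tool goes at most 50 mm and 8.59 degrees, less where a joint would pass 70% of its speed; a pose out of reach is approached as far as the arm can. A call is refused whole if a number of a shift passes 50 or a number of a turn 8.59, either way. A call with a gripper value outside its range is refused whole. The fingers move at their own pace and stop on an object; "force" is the grip in N (left out, the last holds). Time passes only in rows, so rows that do not move let the fingers close. It gives the time, the measured TCP pose, the force and the opening at its end, in the units of the state.
- sensors.state(): the state, without advancing time (a new reading comes with each control period).
- imaging.camera(name): name is "scene" or "top" or "wrist"; returns the picture (480x640x3 uint8, red, green, blue); there is no depth.
- imaging.get_calibration(name): a dict with "fovy" (degrees; the focal length in pixels is half the picture's height over the tangent of half this angle, whatever the lens; pixels are square), "cx", "cy" (the principal point, pixels), "R" (3x3) and "t" (3): a world point X has camera coordinates R X + t; the wrist camera has in their place "T_tool_cam" (4x4, takes a point from camera to tool coordinates, whose origin is the TCP and whose axes are the tool frame's). Camera axes: x right, y down, z forward; pixel columns grow to the right and rows downward; lengths in m; the calibration is good to about 2 mm. A picture is of the moment at which its call begins: read the wrist's pose just before it. get_calibration takes no time and is no camera call.
- job.job_done(): hands the job in, once; it reports no verdict.
The state is a dict: "clock": time; "joints": joint angles; "dq": joint speeds; "tau": joint torques, N m; "eef_pos": TCP position; "tcp_rot": TCP orientation; "ft_force": force on the tool from outside, world axes, zero at the start; "moment": the same for the moment, N m; "width": opening from 0.0 (shut) to 1.0 (fully open).
Only numpy, scipy, OpenCV 4.12 (cv2) and the standard library are available. Lean on these libraries where they do the work, as an engineer would, in place of code of your own. Each camera call takes 0.05 s, during which the arm holds its last target.

TASK

The seesaw gate of the ball sorter is tipped towards one of its two chutes. Using only the fingertips, and grasping nothing, press the raised yellow end of the gate down so that the gate rocks over its pivot and lies tipped the other way; then push the orange shutter paddle away from the robot, fully home, so that the three steel polishing balls drop onto the gate and run down that other chute into its blue cup. Do not touch the balls, leave the two cups where they stand and disturb nothing else on the bench.

Things in the scene. Friction and masses are not known exactly. Their poses are not given: they have to be found in the camera images.
- sorter: Grey and aluminium ball sorter fixed to the bench; base plate 130 x 240 x 8 mm. Origin at bench level under the pivot. Its x points away from the robot, y left, z up. Gate pivot: along x, z = 90 mm. At each end (y = 104 to 202 mm either side) a chute, x -21 to 21 mm, top z = 103 mm, ends over a cup. Rear posts at x = 52 mm.
- magazine_top (a point): Centre of the open top of the clear square magazine tube that holds the balls over the pivot: 24 x 24 mm outside, from sorter z = 154 to 202 mm, at x = 0, y = 0.
- gate (a joint): Seesaw gate, rad. Positive = left (+y) end raised, balls run to the RIGHT; negative = right end raised, balls run to the LEFT. Stops at +0.35 and -0.35. Over-centre weight: at the start it lies against either stop; needs under 2 N on a pad to move; once past level it falls to the other stop by itself and stays.
- pad_left (a point): Point on top of the yellow press pad at the gate's left end, a 4 mm plate beside the ball channel, on the robot's side: sorter x -76 to -18 mm, gate y 64 to 120 mm. This point: x = -55, y = 95 mm, 30 mm above the pivot when level; height about 150 mm raised, 120 level, 86 down.
- pad_right (a point): The same point of the right press pad (gate y = -95 mm).
- shutter (a joint): Shutter slide under the magazine, m: 0 closed (start), 0.036 fully open (end stop). Moves along sorter +x when the paddle is pushed and stays where it is left; about 2 N to move. The balls drop near the end of its travel.
- paddle (a point): Middle of the robot-side face of the upright orange shutter paddle: 40 mm wide (y), 46 mm high (z 148 to 194 mm), 5 mm thick. When closed it is at sorter x = -88 mm, y = 0, z = 171 mm. Nothing stands between it and the robot.
- ball_1: Polished, slippery steel ball, 16 mm diameter, origin at its centre; lowest in the magazine.
- ball_2: Second steel ball, the same, above ball_1.
- ball_3: Third steel ball, the same, on top (centre at z = 192 mm).
- cup_left: Loose blue rubber cup, 68 mm across the rim, 42 mm high, under the left chute's end; origin at the centre of its underside.
- cup_right: The same blue cup under the right chute's end.
- polishing_tin: Round tin with a blue lid, 64 mm across, 28 mm high; bystander. Origin: centre of its underside.
- separator_bottle: White bottle with a blue cap, 42 mm across, 103 mm high; bystander. Origin: centre of its underside.
- dappen_glass: Small white glass, 48 mm across, 61 mm high; bystander. Origin: centre of its underside.
- wax_block: Red wax stick 16 x 70 x 12 mm; bystander. Origin: centre of its underside.
- stone_block: Grey stone block 24 x 52 x 16 mm; bystander. Origin: centre of its underside.
- cassette_d: Milling cassette, 119 x 122 x 17 mm, dark frame with a white disc; bystander. Origin: centre of its underside.
There are look-alikes about, which are no part of the job. What is shaped like the cup_right but brown or pink is not meant.

How it is judged:
On the way, in this order (a step that is already met when the one before it is completed fails the run):
1. the gate has rocked over its pivot and lies against its other stop, the shutter still closed (distance of pad_left from where it was at the start of the episode above 0.036 m and (value of joint gate below -0.31 rad or value of joint gate above 0.31 rad) and value of joint shutter below 0.01 m), for 0.2 s.
2. the shutter is pushed open (value of joint shutter above 0.032 m), for 0.1 s.
At the end, for the whole second after the job is handed in: The gate lies tipped the other way from the start (beyond 0.31 rad, its pad moved by more than 36 mm), the shutter is open by more than 32 of 36 mm, and all three balls lie at rest in the cup of the chute the gate now feeds (within 32 mm of its axis and below its rim) (distance of pad_left from where it was at the start of the episode above 0.036 m and value of joint shutter above 0.032 m and ((value of joint gate below -0.31 rad and horizontal distance between each of ball_1, ball_2, ball_3 and cup_left below 0.032 m and z of each of ball_1, ball_2, ball_3 in the frame of cup_left below 0.042 m) or (value of joint gate above 0.31 rad and horizontal distance between each of ball_1, ball_2, ball_3 and cup_right below 0.032 m and z of each of ball_1, ball_2, ball_3 in the frame of cup_right below 0.042 m)) and linear speed of each of ball_1, ball_2, ball_3 below 0.1 m/s); the robot touches nothing.
It fails at once if the fingers touch a steel ball (they may only be released by the shutter) (contact force between the fingers and ball_1 above 0.3 N or contact force between the fingers and ball_2 above 0.3 N or contact force between the fingers and ball_3 above 0.3 N).
It fails at once if a ball is lifted out of the magazine (height (world z) of any of ball_1, ball_2, ball_3 above 0.215 m).
It fails at once if a blue cup is shifted by more than 25 mm, lifted or tipped (distance of any of cup_left, cup_right from where it was at the start of the episode above 0.025 m or height (world z) of any of cup_left, cup_right above 0.012 m or angle between any of cup_left, cup_right's own z axis and vertical above 0.3 rad).
It fails at once if a bystander (tin, bottle, glass, wax, stone, cassette) is moved by more than 25 mm (distance of any of polishing_tin, separator_bottle, dappen_glass, wax_block, stone_block, cassette_d from where it was at the start of the episode above 0.025 m).
It also fails if it takes over 45 s, if anything falls off the work surface, if the arm or the gripper's body presses on something with over 40 N, if the wrist force passes 120 N, or if a joint passes its speed limit or range.

## Working session

There is one attempt and no reset: what is moved stays moved. The work goes in short steps, Python scripts to look and compute and a tool call to move; the robot and the scene stay as the last step left them, time stands still between calls to the robot, and variables do not carry over. Pictures are saved under pics/ and viewed, and the job is handed in when it is done.

Besides the shell and the picture viewer there is one more tool, called as name(argument=value, ...), one argument or row to a line, values as JSON. jog_arm: Moves the arm, as the interface text tells. Its arguments: {"type":"object","properties":{"increments":{"type":"array","items":{"type":"array"}},"force":{"type":"number"}},"required":["increments"]}

```bash
mkdir -p pics; python3 - <<'E'
from rig import sensors, imaging, job
import cv2
print(sensors.state())
for n in ("scene","top"):
    im=imaging.camera(n); cv2.imwrite(f"pics/{n}0.png",im[:,:,::-1])
    print(n,imaging.get_calibration(n))
print(imaging.get_calibration("wrist"))
E
```

```text
{'clock': 0.0, 'joints': array([ 1.12740634e+00,  4.80828204e-01,  1.59684058e+00, -7.76879580e-06,
        1.06507370e+00, -4.66286988e-02]), 'dq': array([-0.00122036, -0.00068582,  0.00166509,  0.00088941,  0.00042576,
       -0.00105091]), 'tau': array([ 4.30101558e-03, -9.50643253e+01, -4.30194926e+01,  1.94354629e-04,
        1.22528450e-02, -9.12585097e-05]), 'eef_pos': array([0.25101411, 0.59915304, 0.22448715]), 'tcp_rot': array([ 0.13896172,  0.69333473, -0.13975165,  0.69314217]), 'ft_force': array([-0.44266837, -0.26776371, -0.13469931]), 'moment': array([ 0.02107236,  0.02426353, -0.00824916]), 'width': 1.0032008992191557}
scene {'fovy': 45.46586060044117, 'cx': 321.10396490771967, 'cy': 231.62586302383042, 'R': array([[-0.73346294,  0.67971741, -0.00404499],
       [ 0.55402498,  0.59436305, -0.58291413],
       [-0.39381269, -0.42978693, -0.8125237 ]]), 't': array([ 0.35882506, -0.28030111,  1.82423511])}
top {'fovy': 45.798847198076444, 'cx': 319.67534274346605, 'cy': 239.02693069449643, 'R': array([[-0.02713292, -0.9996282 ,  0.00269642],
       [-0.98311707,  0.02619627, -0.18109272],
       [ 0.18095475, -0.00756447, -0.98346233]]), 't': array([0.08731097, 0.55762434, 1.40836009])}
{'fovy': 70.49441485929239, 'cx': 323.0277494340386, 'cy': 236.5797602815683, 'T_tool_cam': array([[-1.90386252e-04, -2.94069332e-01,  9.55784072e-01,
        -1.49003317e-01],
       [ 9.99999160e-01, -1.28113261e-03, -1.94976800e-04,
         1.31602639e-04],
       [ 1.28182284e-03,  9.55783232e-01,  2.94069329e-01,
        -7.60108491e-02],
       [ 0.00000000e+00,  0.00000000e+00,  0.00000000e+00,
         1.00000000e+00]])}
```

View pics/scene0.png

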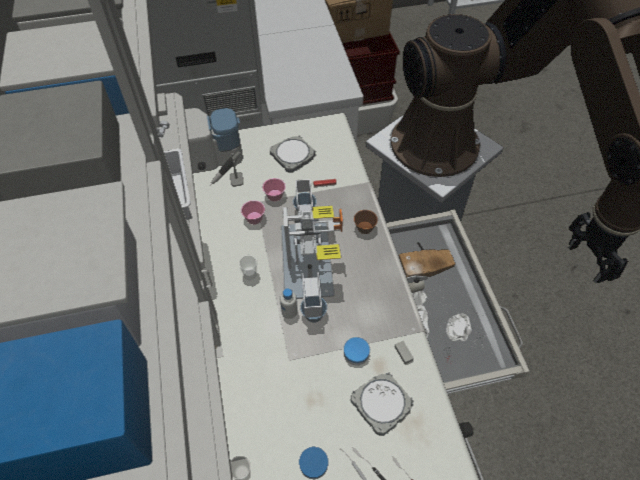

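View pics/top0.png

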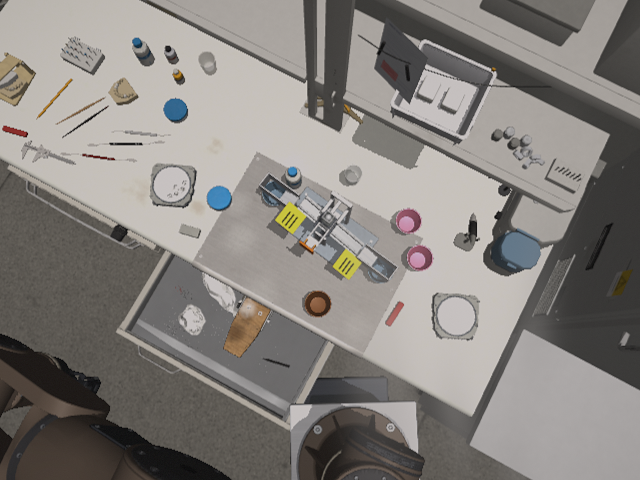

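```bash
python3 - <<'E'
import cv2
a=cv2.imread('pics/top0.png')[150:310,230:430]; cv2.imwrite('pics/topc.png',cv2.resize(a,(750,600),interpolation=cv2.INTER_CUBIC))
a=cv2.imread('pics/scene0.png')[170:330,230:390]; cv2.imwrite('pics/scenec.png',cv2.resize(a,(600,600),interpolation=cv2.INTER_CUBIC))
E
```

```text
(no output)
```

View pics/topc.png

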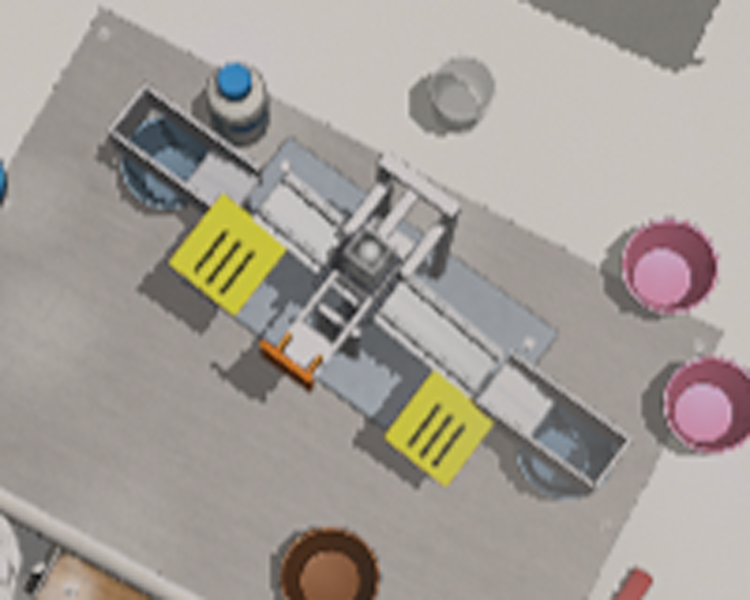

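View pics/scenec.png

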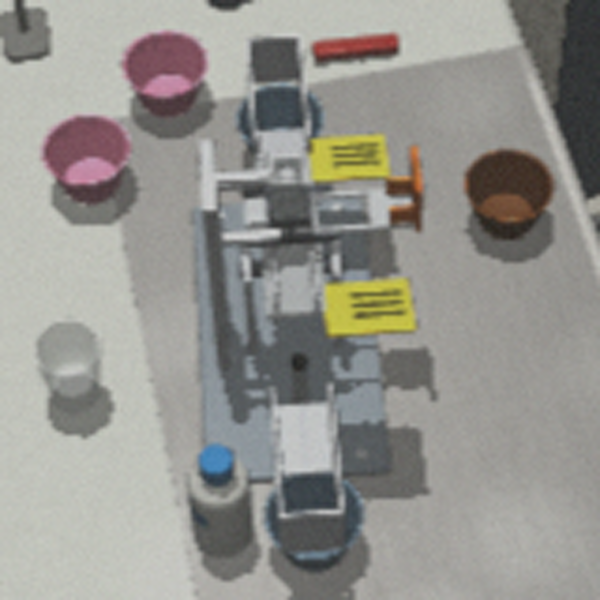

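```bash
cat > h.py <<'E'
import numpy as np,cv2
from rig import imaging
def ray(c,u,v):
    f=240/np.tan(np.radians(c['fovy'])/2)
    d=c['R'].T@np.array([(u-c['cx'])/f,(v-c['cy'])/f,1]); o=-c['R'].T@c['t']
    return o,d/np.linalg.norm(d)
def tri(r1,r2):
    A=[];b=[]
    M=sum(np.eye(3)-np.outer(d,d) for o,d in (r1,r2)); v=sum((np.eye(3)-np.outer(d,d))@o for o,d in (r1,r2))
    p=np.linalg.solve(M,v); return p,[np.linalg.norm((np.eye(3)-np.outer(d,d))@(p-o)) for o,d in (r1,r2)]
def plane(r,z):
    o,d=r; return o+d*(z-o[2])/d[2]
def proj(c,X):
    f=240/np.tan(np.radians(c['fovy'])/2); p=c['R']@X+c['t']; return f*p[0]/p[2]+c['cx'],f*p[1]/p[2]+c['cy']
E
python3 - <<'E'
from h import *
C={n:imaging.get_calibration(n) for n in('top','scene')}
box={'top':(150,310,230,400),'scene':(170,330,270,350)}
R={}
for n in C:
    im=cv2.imread(f'pics/{n}0.png');b=box[n]
    hsv=cv2.cvtColor(im,cv2.COLOR_BGR2HSV)
    for nm,lo,hi in(('y',(24,120,90),(36,255,255)),('o',(5,170,100),(18,255,255)),('blue',(95,60,40),(115,255,255))):
        m=np.zeros(im.shape[:2],np.uint8);s=np.s_[b[0]:b[1],b[2]:b[3]];m[s]=cv2.inRange(hsv,lo,hi)[s]
        if nm=='y': m=cv2.morphologyEx(m,cv2.MORPH_CLOSE,np.ones((5,5)))
        cs,_=cv2.findContours(m,0,2)
        for c in cs:
            a=cv2.contourArea(c)
            if a<15: continue
            M=cv2.moments(c);ctr=M['m10']/M['m00'],M['m01']/M['m00']
            print(n,nm,a,np.round(ctr,1),cv2.minAreaRect(c) )
            R.setdefault((n,nm),[]).append((a,ctr))
y1=sorted(R['top','y'],reverse=True)[:2];y2=sorted(R['scene','y'],reverse=True)[:2]
L=[min(y1,key=lambda t:t[1][0])[1],max(y2,key=lambda t:t[1][1])[1]]
Rr=[max(y1,key=lambda t:t[1][0])[1],min(y2,key=lambda t:t[1][1])[1]]
for p in(L,Rr): print(tri(ray(C['top'],*p[0]),ray(C['scene'],*p[1])))
o=[max(R[n,'o'])[1] for n in('top','scene')]
print(tri(ray(C['top'],*o[0]),ray(C['scene'],*o[1])))
E
```

```text
top y 439.5 [346.4 263.9] ((346.6200256347656, 263.8399963378906), (21.200000762939453, 22.600000381469727), 36.869895935058594)
top y 499.5 [290.1 217.6] ((290.3077087402344, 217.4615478515625), (22.803508758544922, 24.20680046081543), 37.87498474121094)
top o 18.5 [305.9 245.8] ((306.8018798828125, 244.55661010742188), (15.346315383911133, 7.187514781951904), 29.05460548400879)
top blue 45.0 [268.3 199. ] ((268.7804870605469, 199.52439880371094), (17.179113388061523, 4.841386795043945), 38.65980911254883)
top blue 144.5 [275.  188.5] ((274.81890869140625, 188.1864776611328), (18.012758255004883, 9.631311416625977), 36.02737045288086)
top blue 59.5 [292.  171.3] ((292.0, 171.5), (9.0, 8.0), 90.0)
scene y 276.0 [327.8 251.7] ((328.5, 252.0), (14.0, 23.0), 90.0)
scene y 190.5 [322.6 211.7] ((323.0, 211.5), (11.0, 20.0), 90.0)
scene blue 65.0 [287.1 293. ] ((287.0, 293.0), (10.0, 8.0), 90.0)
(array([0.59697902, 0.14241963, 0.14663772]), [np.float64(0.0007470472683544047), np.float64(0.0007470472683545234)])
(array([0.48923387, 0.00721891, 0.08446931]), [np.float64(0.0005739252646862027), np.float64(0.000573925264686241)])Traceback (most recent call last):
  File "<stdin>", line 22, in <module>
KeyError: ('scene', 'o')
```

```bash
cat >> h.py <<'E'
psi=np.arctan2(-.623,.782)
Rs=np.array([[np.cos(psi),-np.sin(psi),0],[np.sin(psi),np.cos(psi),0],[0,0,1]]); O=np.array([.5863,.0536,0])
def W(x,y,z): return O+Rs@(np.array([x,y,z])/1000)
E
python3 - <<'E'
from h import *
from rig import sensors
from scipy.spatial.transform import Rotation as Ro
P=[(x,y,202) for x in(-12,12) for y in(-12,12)]+[(-88,y,194) for y in(-20,20)]+[(-55,83.7,150),(-55,-100,86)]+[(-21,202,103),(21,202,103),(-21,-202,103),(21,-202,103)]
for n,c0,k in(('top',(230,150),3.75),('scene',(230,170),3.75)):
    c=imaging.get_calibration(n);im=cv2.imread('pics/topc.png' if n=='top' else 'pics/scenec.png')
    for p in P:
        u,v=proj(c,W(*p)); cv2.circle(im,(int((u-c0[0]+.5)*k),int((v-c0[1]+.5)*k)),4,(0,0,255) if p[2]!=202 else (255,0,255),-1)
    cv2.imwrite(f'pics/chk_{n}.png',im)
s=sensors.state(); R=Ro.from_quat(s['tcp_rot']).as_matrix(); print(R.round(3))
D=np.column_stack([[0,0,-1],Rs[:,1],Rs[:,0]])
print(Ro.from_matrix(R.T@D).as_rotvec(degrees=True))
print(W(-55,95,160),W(-120,0,175),W(-88,0,171),W(-52,0,171))
E
```

```text
[[-0.001  0.386  0.922]
 [-0.001  0.922 -0.386]
 [-1.    -0.001 -0.   ]]
[1.58069037e+01 3.45825803e-03 6.47149587e-02]
[0.60247781 0.16217384 0.16      ] [0.49244371 0.12837297 0.175     ] [0.51747206 0.10843351 0.171     ] [0.54562894 0.08600162 0.171     ]
```

View pics/chk_top.png

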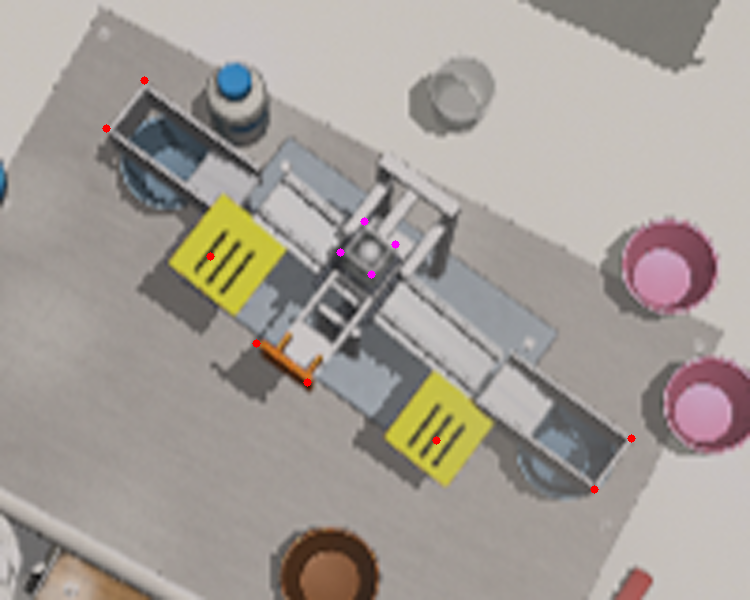

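View pics/chk_scene.png

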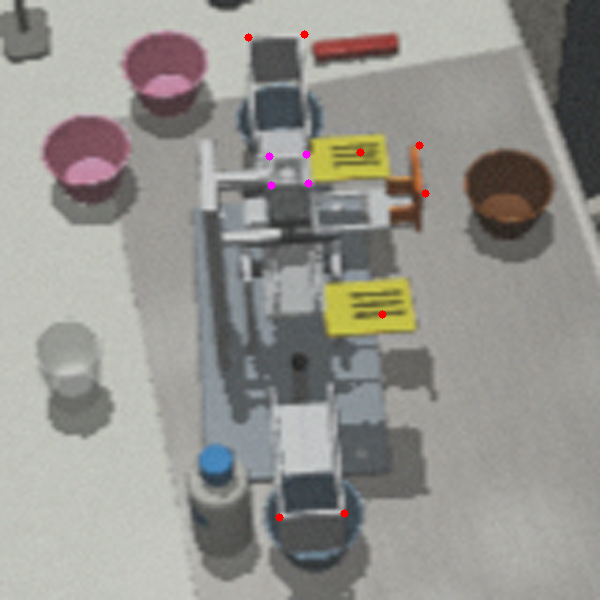

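```bash
python3 - <<'E'
from h import *
c=imaging.get_calibration('top')
D=[((147,90),(21,202,103)),((111,136),(-21,202,103)),((629,438),(21,-202,103)),((594,488),(-21,-202,103)),((369,250),(0,0,202)),((263,346),(-88,20,194)),((311,385),(-88,-20,194))]
A=[];B=[]
for (u,v),p in D:
    w=plane(ray(c,u/3.75-.5+230,v/3.75-.5+150),p[2]/1000);A.append(np.array(p[:2])/1000);B.append(w[:2])
A=np.array(A);B=np.array(B)
a=A-A.mean(0);b=B-B.mean(0);th=np.arctan2((a[:,0]*b[:,1]-a[:,1]*b[:,0]).sum(),(a*b).sum())
R=np.array([[np.cos(th),-np.sin(th)],[np.sin(th),np.cos(th)]]);t=B.mean(0)-R@A.mean(0)
print(np.degrees(th),t,((A@R.T+t-B)*1000).round(1))
E
```

```text
-38.08589502618741 [0.58421536 0.05236267] [[ 3.4  1.5]
 [ 1.8  2.9]
 [-0.9 -3.9]
 [-1.8 -2.5]
 [-1.  -0.6]
 [-0.9  2.6]
 [-0.5  0. ]]
```

```bash
sed -i 's/^psi=.*/psi=np.radians(-38.1)/; s/O=np.array.*/O=np.array([.5842,.0524,0])/' h.py; cat >> h.py <<'E'
from rig import sensors
from scipy.spatial.transform import Rotation as Ro
def togo(p):
    s=sensors.state();R=Ro.from_quat(s['tcp_rot']).as_matrix()
    D=np.column_stack([[0,0,-1],Rs[:,1],Rs[:,0]])
    print('tcp in sorter',(Rs.T@(s['eef_pos']-O)*1000).round(1),'w',s['width'],'F',s['ft_force'].round(2),'t',s['clock'])
    print('shift tool mm',(R.T@(W(*p)-s['eef_pos'])*1000).round(1),'turn',Ro.from_matrix(R.T@D).as_rotvec(degrees=True).round(2))
E
python3 -c "
from h import *
togo((-55,95,264))"
```

```text
tcp in sorter [-599.6  224.7  224.5] w 1.0039577947529152 F [-0.57  0.54 -0.84] t 0.1
shift tool mm [ -39.2 -269.4  490.8] turn [15.36  0.    0.06]
```

jog_arm(
  increments=[
    [[-40,0,0],[8,0,0],0],
    [[-20,0,0],[7.4,0,0],0],
    [[0,0,0],[0,0,0],0],
  ],
  force=20,
)

```text
clock: 0.4
eef_pos: [0.2518, 0.6008, 0.2881]
tcp_rot: [0.234, 0.668, -0.231, 0.668]
ft_force: [0.0, 0.2, -0.4]
width: 0.514
```

```bash
python3 -c "
from h import *
togo((-55,95,264))"
```

```text
tcp in sorter [-600.   226.4  288.1] w 0.5135277976641518 F [ 0.05  0.16 -0.4 ] t 0.4
shift tool mm [  23.  -128.8  545.6] turn [-0.29 -0.06 -0.24]
```

jog_arm(
  increments=[
    [[0,-11,46],[0,0,0],0],
    [[0,-11,46],[0,0,0],0],
    [[0,-11,46],[0,0,0],0],
    [[0,-11,46],[0,0,0],0],
    [[0,-11,46],[0,0,0],0],
    [[0,-11,46],[0,0,0],0],
    [[0,-11,46],[0,0,0],0],
    [[0,-11,46],[0,0,0],0],
    [[0,-11,46],[0,0,0],0],
    [[0,-11,46],[0,0,0],0],
    [[0,-11,46],[0,0,0],0],
    [[0,0,0],[0,0,0],0],
  ],
)

```text
clock: 1.6
eef_pos: [0.5771, 0.1874, 0.284]
tcp_rot: [0.231, 0.668, -0.232, 0.668]
ft_force: [-0.4, 0.7, 0.9]
width: 0.002
```

```bash
python3 - <<'E'
from h import *
togo((-55,95,264))
im=imaging.camera('wrist');cv2.imwrite('pics/w1.png',im[:,:,::-1])
im=imaging.camera('scene');cv2.imwrite('pics/s1.png',cv2.resize(im[170:380,190:470,::-1],(800,600)))
E
```

```text
tcp in sorter [-88.9 101.9 284. ] w 0.0020689616351478868 F [-0.44  0.72  0.86] t 1.6
shift tool mm [20.  -6.8 33.9] turn [-0.17  0.05  0.07]
```

View pics/w1.png

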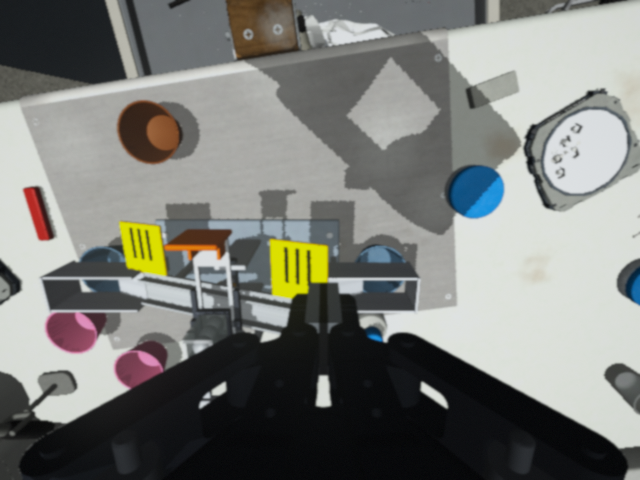

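View pics/s1.png

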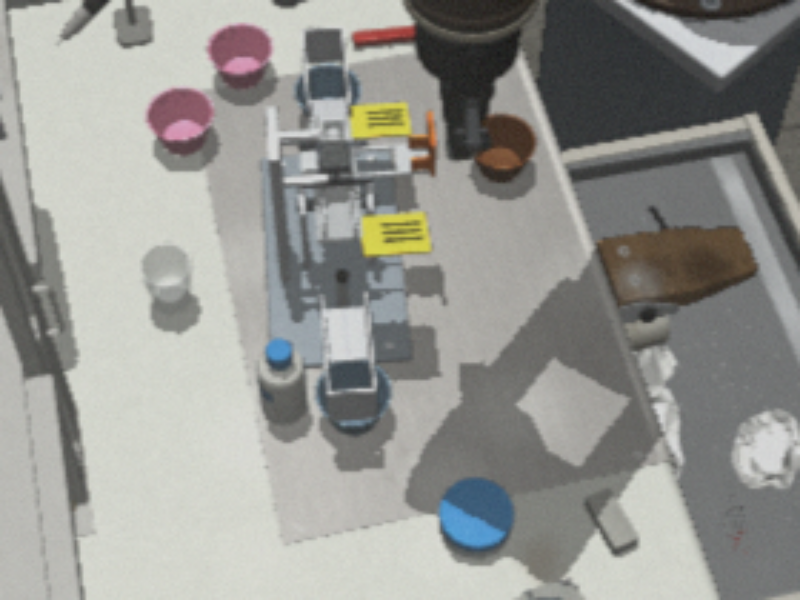

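```bash
cat >> h.py <<'E'
def wproj(p):
    s=sensors.state();c=imaging.get_calibration('wrist');R=Ro.from_quat(s['tcp_rot']).as_matrix()
    T=np.eye(4);T[:3,:3]=R;T[:3,3]=s['eef_pos'];X=np.linalg.inv(T@c['T_tool_cam'])@np.append(W(*p),1)
    f=240/np.tan(np.radians(c['fovy'])/2);return round(f*X[0]/X[2]+c['cx'],1),round(f*X[1]/X[2]+c['cy'],1)
E
python3 - <<'E'
from h import *
c,s=np.cos(.35),np.sin(.35)
for x in(-76,-18):
  for y in(64,120): print(x,y,wproj((x,y*c-30*s,90+30*c+y*s)))
for y in(-20,20): print('paddle top',wproj((-88,y,194)))
E
```

```text
-76 64 (np.float64(264.9), np.float64(240.0))
-76 120 (np.float64(323.0), np.float64(246.7))
-18 64 (np.float64(268.1), np.float64(297.9))
-18 120 (np.float64(323.2), np.float64(307.6))
paddle top (np.float64(158.2), np.float64(246.8))
paddle top (np.float64(212.0), np.float64(246.6))
```

jog_arm(
  increments=[
    [[0,-4,34],[0,0,0],0],
    [[35,0,0],[0,0,0],0],
    [[35,0,0],[0,0,0],0],
    [[25,0,0],[0,0,0],0],
    [[0,0,0],[0,0,0],0],
    [[0,0,0],[0,0,0],0],
  ],
)

```text
clock: 2.3
eef_pos: [0.5982, 0.1687, 0.1904]
tcp_rot: [0.23, 0.669, -0.231, 0.668]
ft_force: [0.2, 0.0, 0.9]
width: 0.003
```

```bash
python3 - <<'E'
from h import *
togo((-55,98,119))
im=imaging.camera('wrist');cv2.imwrite('pics/w2.png',im[:,:,::-1])
E
```

```text
tcp in sorter [-60.7 100.1 190.4] w 0.0031298330993645516 F [0.21 0.04 0.87] t 2.3
shift tool mm [71.4 -2.1  5.8] turn [ 0.06 -0.03  0.03]
```

View pics/w2.png

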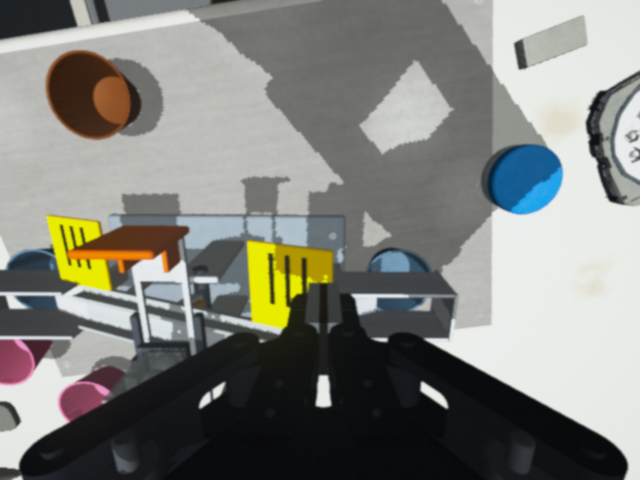

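jog_arm(
  increments=[
    [[5,-7,4],[0,0,0],0],
    [[10,0,0],[0,0,0],0],
    [[8,0,0],[0,0,0],0],
    [[8,0,0],[0,0,0],0],
    [[8,0,0],[0,0,0],0],
    [[8,0,0],[0,0,0],0],
  ],
)

```text
clock: 2.95
eef_pos: [0.5975, 0.1598, 0.1423]
tcp_rot: [0.231, 0.668, -0.231, 0.668]
ft_force: [0.1, 0.7, 0.6]
width: 0.0
```

```bash
python3 - <<'E'
from h import *
togo((-55,93,119))
im=imaging.camera('wrist');cv2.imwrite('pics/w3.png',im[:,:,::-1])
E
```

```text
tcp in sorter [-55.8  92.7 142.3] w 0.00014622563745055525 F [0.12 0.75 0.6 ] t 2.95
shift tool mm [23.3  0.3  0.8] turn [-0.03 -0.01  0.01]
```

View pics/w3.png

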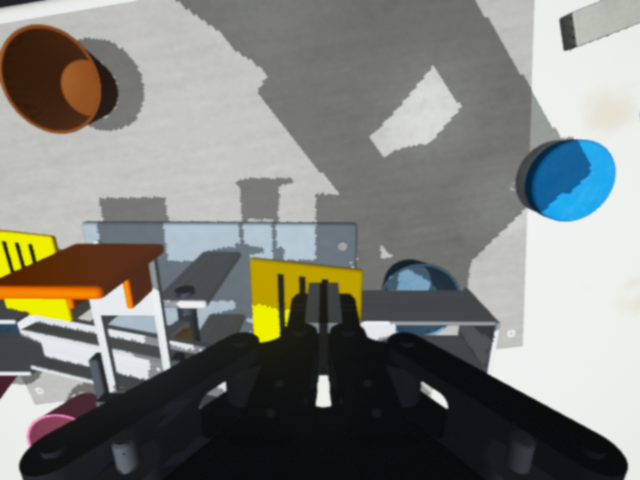

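jog_arm(
  increments=[
    [[8,0,0],[0,0,0],0],
    [[8,0,0],[0,0,0],0],
    [[6,0,0],[0,0,0],0],
    [[0,0,0],[0,0,0],0],
    [[0,0,0],[0,0,0],0],
  ],
)

```text
clock: 3.5
eef_pos: [0.5975, 0.1597, 0.121]
tcp_rot: [0.231, 0.668, -0.231, 0.668]
ft_force: [-0.2, 0.0, 0.3]
width: 0.001
```

```bash
python3 - <<'E'
from h import *
togo((-55,93,119))
im=imaging.camera('wrist');cv2.imwrite('pics/w4.png',im[:,:,::-1])
E
```

```text
tcp in sorter [-55.7  92.7 121. ] w 0.001182506330422318 F [-0.21  0.03  0.29] t 3.5
shift tool mm [2.  0.3 0.7] turn [-0.03 -0.01  0.01]
```

View pics/w4.png

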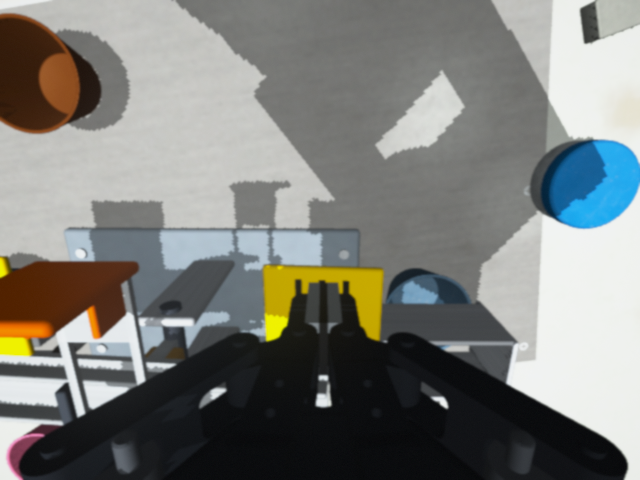

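jog_arm(
  increments=[
    [[-20,0,0],[0,0,0],0],
    [[-40,0,0],[0,0,0],0],
    [[-45,0,0],[0,0,0],0],
    [[0,0,-40],[0,0,0],0],
    [[0,0,-40],[0,0,0],0],
    [[0,0,0],[0,0,0],0],
  ],
)

```text
clock: 4.15
eef_pos: [0.5314, 0.2112, 0.2269]
tcp_rot: [0.231, 0.669, -0.23, 0.668]
ft_force: [-1.0, -0.8, 0.1]
width: 0.002
```

```bash
python3 - <<'E'
from h import *
togo((-120,3,190))
im=imaging.camera('wrist');cv2.imwrite('pics/w5.png',im[:,:,::-1])
im=imaging.camera('scene');cv2.imwrite('pics/s5.png',cv2.resize(im[170:380,190:470,::-1],(800,600)))
E
```

```text
tcp in sorter [-139.5   92.4  226.9] w 0.0016395718731802903 F [-0.98 -0.82  0.1 ] t 4.15
shift tool mm [ 36.9 -89.4  19.4] turn [ 0.07 -0.05 -0.01]
```

View pics/w5.png

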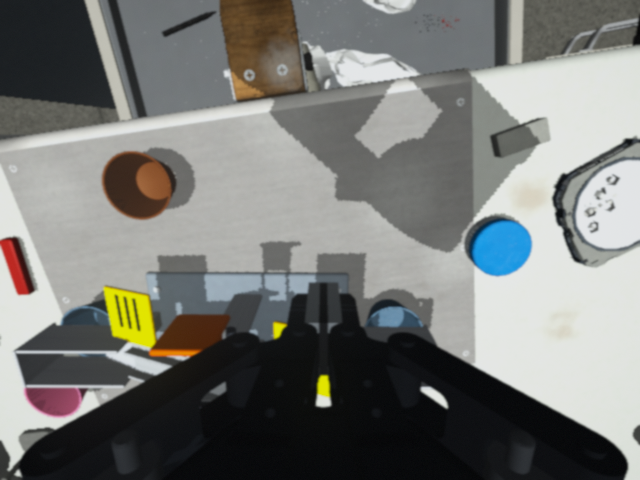

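View pics/s5.png

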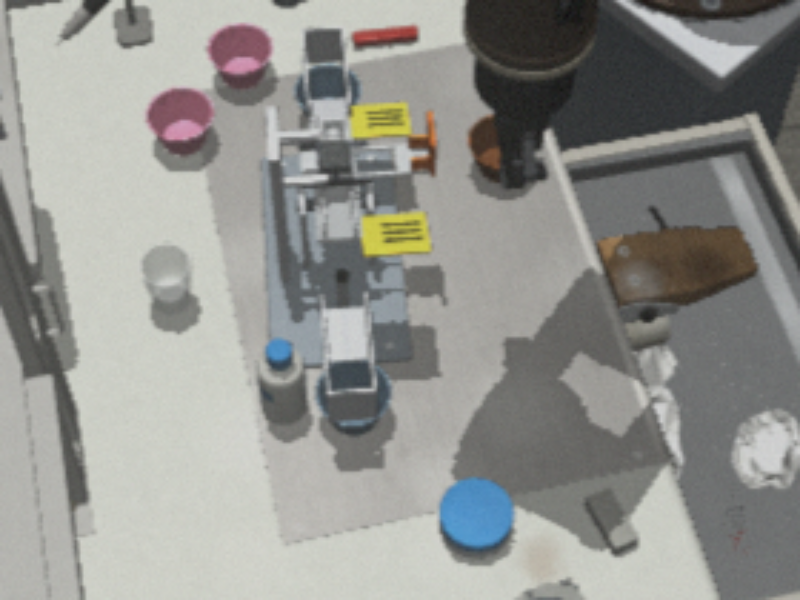

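jog_arm(
  increments=[
    [[0,0,42],[0,0,0],0],
    [[0,0,42],[0,0,0],0],
    [[30,0,0],[0,0,0],0],
    [[20,0,0],[0,0,0],0],
    [[15,0,0],[0,0,0],0],
    [[15,0,0],[0,0,0],0],
    [[10,0,0],[0,0,0],0],
    [[10,0,0],[0,0,0],0],
    [[8,0,0],[0,0,0],0],
    [[8,0,0],[0,0,0],0],
    [[0,0,0],[0,0,0],0],
  ],
)

```text
clock: 5.35
eef_pos: [0.6002, 0.1571, 0.1092]
tcp_rot: [0.231, 0.669, -0.231, 0.668]
ft_force: [-0.2, 0.3, 0.9]
width: -0.003
```

```bash
python3 - <<'E'
from h import *
togo((-55,93,104))
im=imaging.camera('wrist');cv2.imwrite('pics/w6.png',im[:,:,::-1])
im=imaging.camera('scene');cv2.imwrite('pics/s6.png',cv2.resize(im[170:380,190:470,::-1],(800,600)))
E
```

```text
tcp in sorter [-52.   92.3 109.2] w -0.0029130013980559247 F [-0.17  0.29  0.94] t 5.35
shift tool mm [ 5.2  0.7 -3. ] turn [-0.03 -0.05  0.06]
```

View pics/w6.png

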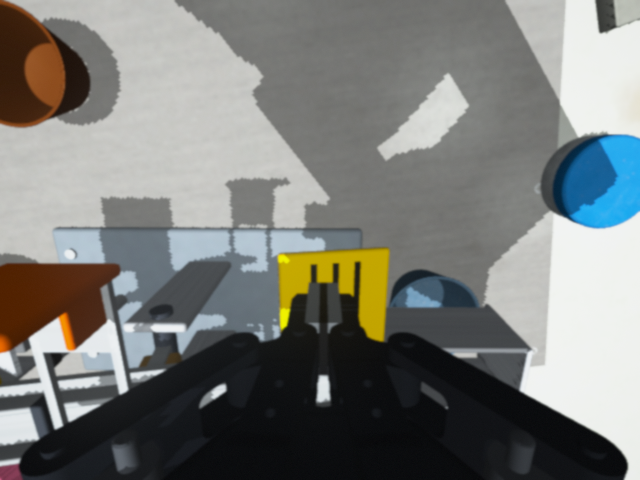

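View pics/s6.png

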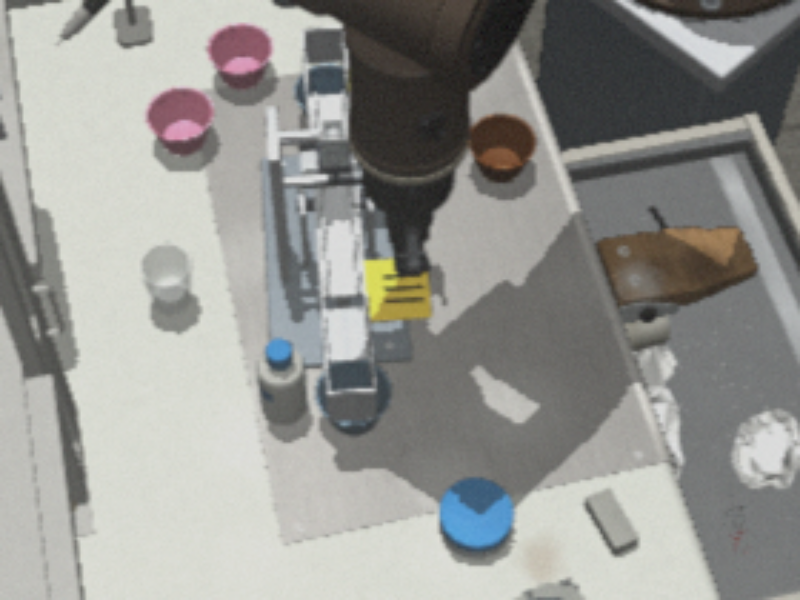

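The gate has rocked over: the left pad is now at (398,288) in the scene crop, tilted outward and down. Next I retreat upward, then back to in front of the paddle.

jog_arm(
  increments=[
    [[-20,0,0],[0,0,0],0],
    [[-45,0,0],[0,0,0],0],
    [[-45,0,0],[0,0,0],0],
    [[0,0,-40],[0,0,0],0],
    [[0,0,-40],[0,0,0],0],
    [[0,-30,0],[0,0,0],0],
    [[0,-30,0],[0,0,0],0],
    [[0,-28,0],[0,0,0],0],
    [[0,0,0],[0,0,0],0],
  ],
)

```text
clock: 6.35
eef_pos: [0.4813, 0.1357, 0.2207]
tcp_rot: [0.231, 0.668, -0.231, 0.668]
ft_force: [-0.7, -0.5, -0.2]
width: -0.0
```

```bash
python3 - <<'E'
from h import *
togo((-120,3,185))
im=imaging.camera('wrist');cv2.imwrite('pics/w7.png',im[:,:,::-1])
im=imaging.camera('scene');cv2.imwrite('pics/s7.png',cv2.resize(im[170:380,190:470,::-1],(800,600)))
for y in(-20,20): print('paddle top',wproj((-88,y,194)))
E
```

```text
tcp in sorter [-132.4    2.1  220.7] w -4.683477359803509e-05 F [-0.66 -0.52 -0.25] t 6.35
shift tool mm [35.7  1.  12.4] turn [-0.07 -0.    0.04]
paddle top (np.float64(281.9), np.float64(340.9))
paddle top (np.float64(348.7), np.float64(340.7))
```

View pics/w7.png

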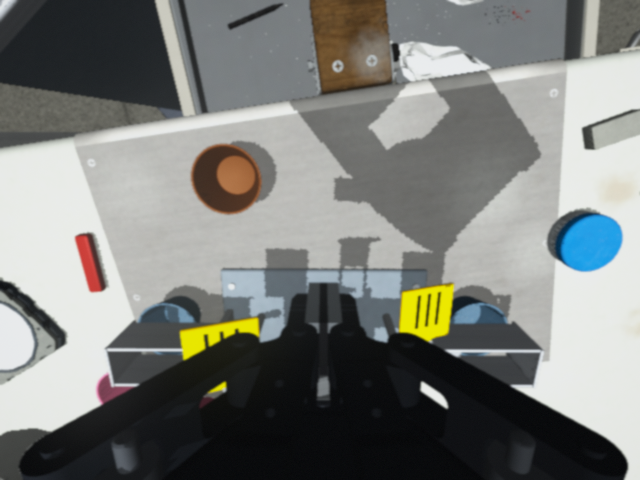

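View pics/s7.png

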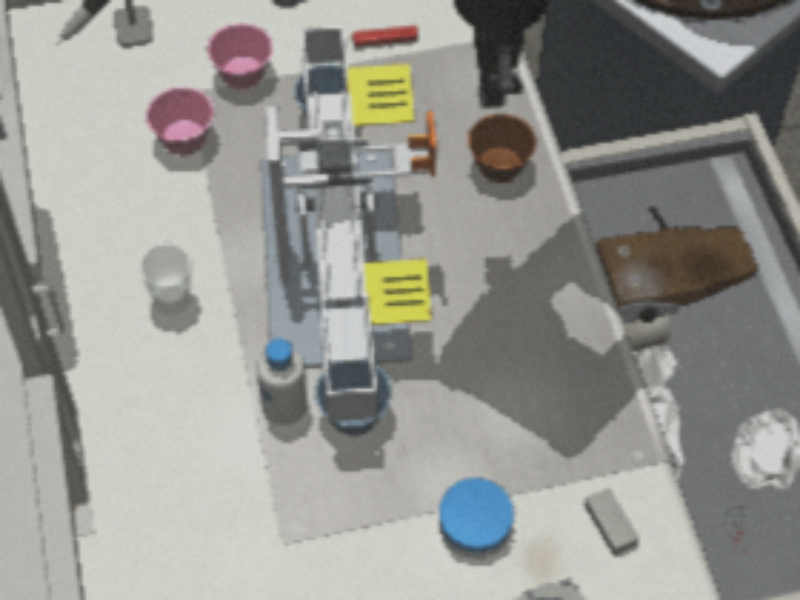

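jog_arm(
  increments=[
    [[25,1,0],[0,0,0],0],
    [[18,0,0],[0,0,0],0],
    [[0,0,0],[0,0,0],0],
    [[0,0,15],[0,0,0],0],
    [[0,0,10],[0,0,0],0],
    [[0,0,5],[0,0,0],0],
    [[0,0,5],[0,0,0],0],
    [[0,0,0],[0,0,0],0],
  ],
)

```text
clock: 7.25
eef_pos: [0.5123, 0.1162, 0.1774]
tcp_rot: [0.231, 0.668, -0.231, 0.668]
ft_force: [0.5, -0.4, 1.3]
width: 0.001
```

```bash
python3 - <<'E'
from h import *
togo((-63,3,178))
im=imaging.camera('wrist');cv2.imwrite('pics/w8.png',im[:,:,::-1])
im=imaging.camera('scene');cv2.imwrite('pics/s8.png',cv2.resize(im[170:380,190:470,::-1],(800,600)))
E
```

```text
tcp in sorter [-96.    5.9 177.4] w 0.0012491129103793385 F [ 0.49 -0.44  1.29] t 7.25
shift tool mm [-0.6 -2.8 33. ] turn [-0.08  0.03 -0.03]
```

View pics/w8.png

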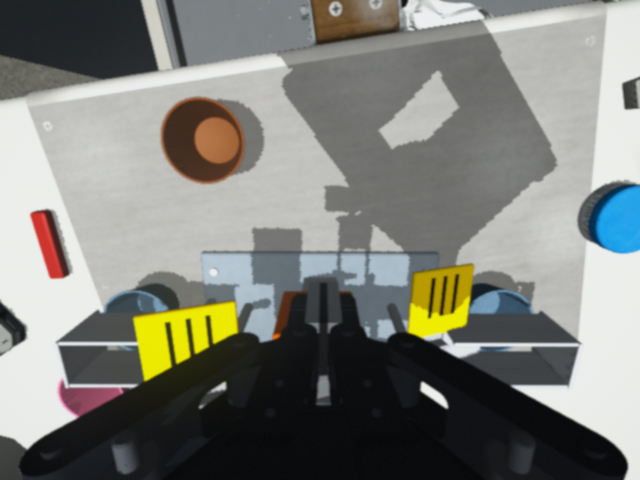

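View pics/s8.png

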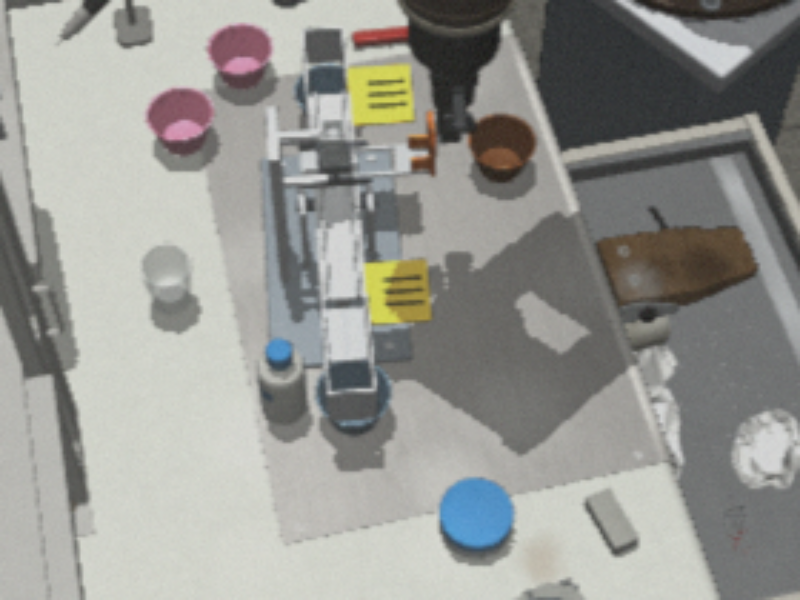

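jog_arm(
  increments=[
    [[0,-6,-4],[0,0,0],0],
    [[0,0,4],[0,0,0],0],
    [[0,0,6],[0,0,0],0],
    [[0,0,6],[0,0,0],0],
    [[0,0,6],[0,0,0],0],
    [[0,0,5],[0,0,0],0],
    [[0,0,5],[0,0,0],0],
    [[0,0,3],[0,0,0],0],
    [[0,0,0],[0,0,0],0],
  ],
)

```text
clock: 8.25
eef_pos: [0.5328, 0.0925, 0.1771]
tcp_rot: [0.231, 0.668, -0.231, 0.668]
ft_force: [0.5, -0.2, 0.8]
width: 0.002
```

```bash
python3 - <<'E'
from h import *
togo((-63,3,178))
im=imaging.camera('scene');cv2.imwrite('pics/s9.png',cv2.resize(im[170:380,190:470,::-1],(800,600)))
E
```

```text
tcp in sorter [-65.2  -0.2 177.1] w 0.0020888722870068674 F [ 0.49 -0.25  0.83] t 8.25
shift tool mm [-0.9  3.2  2.2] turn [-0.06  0.02 -0.01]
```

View pics/s9.png

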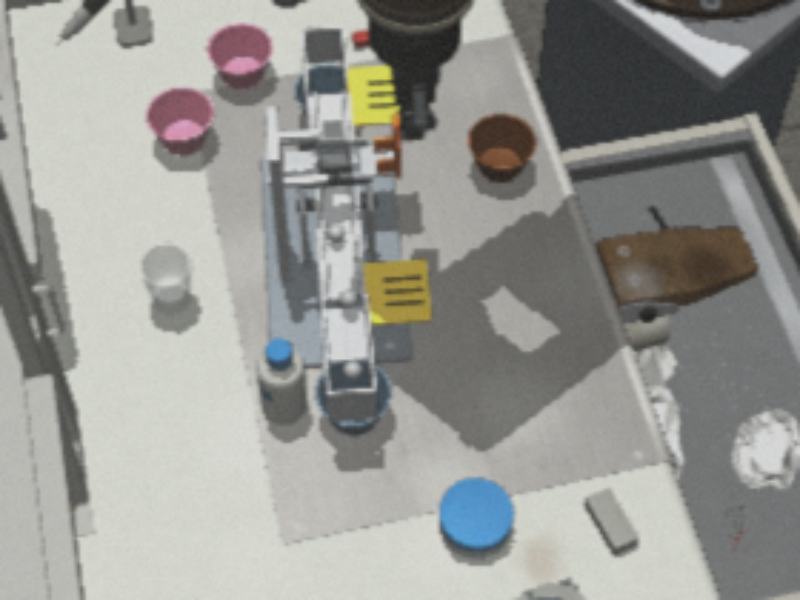

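The three balls are running down the left channel, at (338,230), (347,297) and (352,370). I keep pushing until the end stop shows in the force.

jog_arm(
  increments=[
    [[0,0,3],[0,0,0],0],
    [[0,0,2],[0,0,0],0],
    [[0,0,2],[0,0,0],0],
    [[0,0,0],[0,0,0],0],
  ],
)

```text
clock: 8.7
eef_pos: [0.5374, 0.0887, 0.177]
tcp_rot: [0.231, 0.669, -0.231, 0.668]
ft_force: [-4.6, 3.6, 2.2]
width: -0.001
```

jog_arm(
  increments=[
    [[0,0,2],[0,0,0],0],
    [[0,0,1],[0,0,0],0],
    [[0,0,0],[0,0,0],0],
  ],
)

```text
clock: 9.0
eef_pos: [0.5375, 0.0884, 0.1769]
tcp_rot: [0.231, 0.67, -0.231, 0.666]
ft_force: [-17.7, 19.6, 12.3]
width: -0.002
```

At the end stop: the force rose to about 26 N with no further travel. I retreat now.

jog_arm(
  increments=[
    [[0,0,-10],[0,0,0],0],
    [[0,0,-40],[0,0,0],0],
    [[-40,0,-20],[0,0,0],0],
    [[-40,0,-30],[0,0,0],0],
    [[0,45,-20],[0,0,0],0],
    [[0,45,0],[0,0,0],0],
    [[0,45,0],[0,0,0],0],
    [[0,0,0],[0,0,0],0],
    [[0,0,0],[0,0,0],0],
  ],
)

```text
clock: 9.9
eef_pos: [0.5291, 0.2674, 0.2565]
tcp_rot: [0.23, 0.669, -0.231, 0.668]
ft_force: [0.1, 0.0, -0.4]
width: -0.002
```

```bash
python3 - <<'E'
from h import *
togo((-63,3,178))
im=imaging.camera('scene');cv2.imwrite('pics/s10.png',cv2.resize(im[170:330,240:400,::-1],(600,600),interpolation=2))
im=imaging.camera('top');cv2.imwrite('pics/t10.png',cv2.resize(im[150:310,230:430,::-1],(750,600),interpolation=2))
E
```

```text
tcp in sorter [-176.   135.2  256.5] w -0.002265073773066159 F [ 0.14  0.01 -0.39] t 9.9
shift tool mm [  78.6 -132.2  112.9] turn [ 0.04 -0.    0.04]
```

View pics/s10.png

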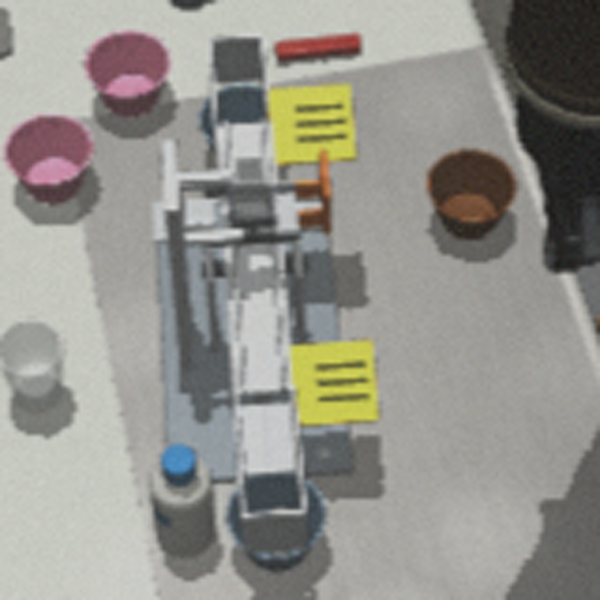

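View pics/t10.png

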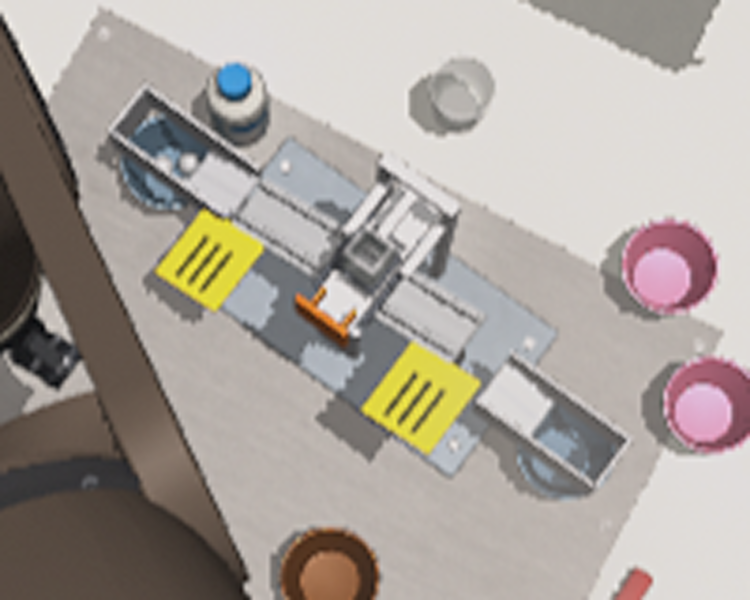

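jog_arm(
  increments=[
    [[-20,45,0],[0,0,0],0],
    [[0,20,0],[0,0,0],0],
    [[0,0,0],[0,0,0],0],
    [[0,0,0],[0,0,0],0],
  ],
)

```text
clock: 10.4
eef_pos: [0.5687, 0.3171, 0.277]
tcp_rot: [0.231, 0.668, -0.231, 0.668]
ft_force: [0.3, 0.5, -0.4]
width: 0.002
```

```bash
python3 - <<'E'
from h import *
im=imaging.camera('wrist')[:,:,::-1];cv2.imwrite('pics/w11.png',im)
im=imaging.camera('top');cv2.imwrite('pics/t11.png',cv2.resize(im[165:215,250:310,::-1],(720,600),interpolation=2))
print(wproj((0,190,40)))
E
```

```text
(np.float64(317.2), np.float64(334.0))
```

View pics/w11.png

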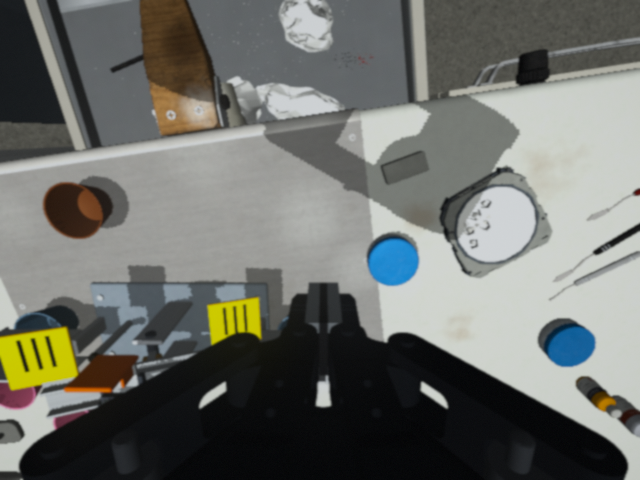

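View pics/t11.png

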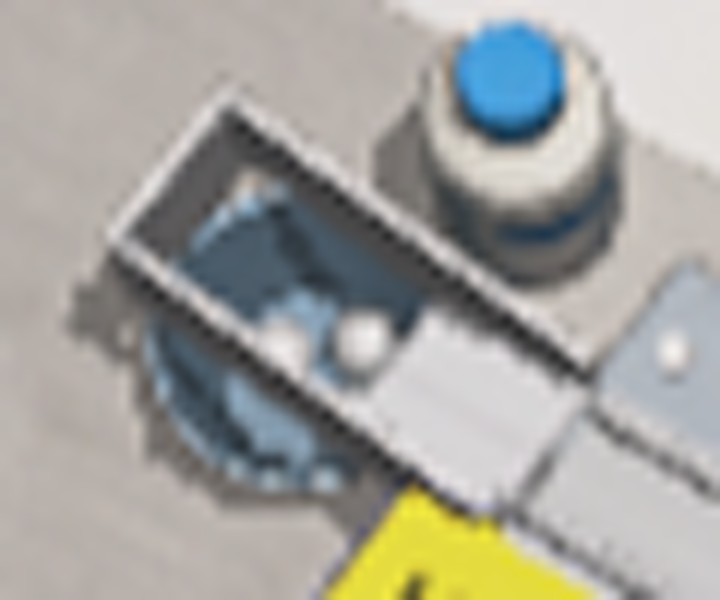

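jog_arm(
  increments=[
    [[0,30,40],[0,0,0],0],
    [[0,30,40],[0,0,0],0],
    [[0,30,20],[0,0,0],0],
    [[0,0,0],[0,0,0],0],
  ],
)

```text
clock: 10.9
eef_pos: [0.7066, 0.3261, 0.2758]
tcp_rot: [0.232, 0.668, -0.232, 0.668]
ft_force: [-1.4, -0.6, -1.5]
width: 0.004
```

```bash
python3 - <<'E'
from h import *
im=imaging.camera('wrist')[:,:,::-1];u,v=map(int,wproj((0,190,20)));print(u,v)
u=min(max(u,90),550);v=min(max(v,70),410)
cv2.imwrite('pics/w12.png',cv2.resize(im[v-70:v+70,u-90:u+90],(771,600),interpolation=2))
E
```

```text
245 256
```

View pics/w12.png

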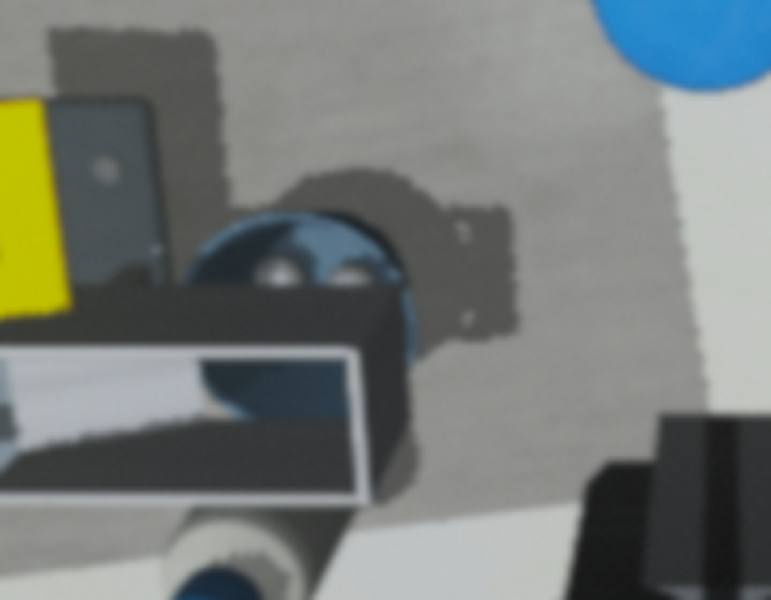

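```bash
python3 - <<'E'
from h import *
c=imaging.get_calibration('top');z=.013
for u,v in((285,345),(360,340)):
    print('top',(Rs.T@(plane(ray(c,u/12-.5+250,v/12-.5+165),z)-O)*1000).round(1))
s=sensors.state();k=imaging.get_calibration('wrist');T=np.eye(4);T[:3,:3]=Ro.from_quat(s['tcp_rot']).as_matrix();T[:3,3]=s['eef_pos'];T=T@k['T_tool_cam']
f=240/np.tan(np.radians(k['fovy'])/2)
for u,v in((278,268),(350,275),(300,250)):
    U=u/4.283+155;V=v/4.286+186
    d=T[:3,:3]@np.array([(U-k['cx'])/f,(V-k['cy'])/f,1]);o=T[:3,3]
    print('wrist',(Rs.T@(o+d*(z-o[2])/d[2]-O)*1000).round(1))
E
```

```text
top [  0.2 178.5  13. ]
top [ 11.1 165.8  13. ]
wrist [ -8.1 156.6  13. ]
wrist [ -5.8 178.   13. ]
wrist [-13.7 163.7  13. ]
```

```bash
python3 -c "
from rig import job,sensors
print(sensors.state()['ft_force'],sensors.state()['clock']);print(job.job_done())"
```

```text
[-0.35976774  0.12350449  0.69102265] 10.95
the job is handed in; nothing more can be done
None
```

The job is handed in at 10.95 s, and my last checks agree that all three balls are in the left blue cup. `job_done` reported no verdict.

- **Gate:** I pressed the left yellow pad down with the closed fingertips. The first press did not go past level and the gate fell back. The second, deeper press rocked it over, and the pictures show it staying tipped to the left.
- **Shutter:** I pushed the orange paddle until it stopped moving. The force rose to about 29 N at the end stop, below the limits.
- **Balls:** The magazine is empty. The top view and the wrist view each show only two balls in the left cup because the chute hides part of it. Casting those rays onto one plane gives three different positions about a ball's width apart. That the third ball is there is inferred from this, since no single picture shows all three.
- **Rest of the bench:** The cups and other objects looked unmoved in the pictures I viewed. The arm was clear of everything when I handed in, with the force reading near zero.
- **Measurement disagreement:** My fitted sorter pose and the pictures differed by up to 4 mm. I corrected for this during the moves.

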